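# Count three vials into the pot and close it

## Robot

A 6-joint arm with a two-finger parallel gripper is mounted at the origin on the work surface. World frame = base frame: x ahead of the robot, y to its left, z up, the work surface at z = 0. Lengths are in m, angles in degrees, forces in N, time in s.
With the tool pointing down it reaches from about 0.275 to 0.725 m from the base axis. Payload 5.6 kg.
Tool frame: the origin (TCP) lies on the centre line of the jaws, within the pads' length; the fingertips stand 11 mm ahead of it and the grasp point (between the pads) lies 8 mm behind it; z points along the fingers, y is the line along which they close (so a half turn about z gives the same grasp; the last joint's range is limited). The gripper opens to 85 mm and grips with 20 to 120 N. Pads are 22 mm wide; open, the fingers measure 114 mm over their backs; the gripper's body (76 mm by 85 mm) begins 54 mm behind the grasp point. The pads swing forward as they close: fully open they stand 13 mm farther back than shut.
Start: joints at [-53.365, 14.616, 6.199, 0, -81.583, -16.306], TCP at [0.191, -0.516, 0.242] pointing down, gripper open.
Joint ranges: [-168.99, 168.99], [-69.2, 112.95], [-62.41, 85.93], [-164.36, 98.24], [-168.68, -3.75], [-174.98, 174.98]. Speed limits (degrees/s): [147.25, 147.25, 180, 180, 180, 180].

## Interface

Orientations are given as a 3x3 rotation matrix whose columns are the frame's x, y, z axes.
In Python, from workcell import robot, solve_ik, get_state, imaging, job_done, finder gives the robot as it stands. The module is installed in compiled form; this text tells all that it offers. Calls block until the motion is done:
- robot.reach(position, orientation): joint-space move of the TCP to a pose.
- robot.line_to(position, ori=None, feed=0.15, threshold=None): straight line of the TCP; ori=None keeps the orientation; feed is the mean speed in m/s. With threshold (N) it stops when the force on the tool has changed by that much, and returns True; else False.
- robot.movej(angles): joint-space move.
- robot.release() and robot.close(force=None): open the fingers fully, or close them until they stop; force is the grip in N (None keeps the last).
- robot.hold(seconds).
- solve_ik(position, orientation): joint angles nearest the present ones, or None.
- get_state(): the state.
- imaging.camera(name): name is "side" or "top" or "wrist"; returns (picture, depth): 384x512x3 uint8, red, green, blue; 384x512 float32, m along the optical axis (not along the pixel's ray), 0 where there is no reading.
- imaging.calibration(name): a dict with "fx", "fy", "cx", "cy" (pixels), "R" (3x3) and "t" (3): a world point X has camera coordinates R X + t. Camera axes: x right, y down, z forward; pixel columns grow to the right and rows downward; lengths in m; the calibration is good to about 2 mm. A picture is of the moment at which its call begins: read the wrist's pose just before it. calibration takes no time and is no camera call; for the wrist camera it gives the pose at the moment of the call.
A pose or a line that the arm cannot do raises robot.MotionError and nothing moves.
- job_done(): hands the job in; it is judged then, once.
Trained networks look in the newest picture that a camera, given by its name, has taken for a name from the list of things; names that differ only in an ending like _2 or _b are one class to them, and where a whole thing is asked for, a point or a joint stands for the part that bears it (a point fixed in the world has none). Each returns a list of dicts, best first, with "p" (0 to 1); they miss things now and then, are a little off and sometimes report something else, mostly with a low value. They report only what shows in the picture. A call takes as long as a camera call. They do not tell look-alikes from the thing itself.
- finder.search_frame(camera, thing): "rect" ([left, top, right, bottom] as shares, 0 to 1, of the picture: columns of its width, rows of its height, round what is visible of it).
- finder.silhouettes(camera, thing): "region" (384x512 bool, what is visible of it) and "rect" ([left, top, right, bottom] as shares, 0 to 1, of the picture: columns of its width, rows of its height, round what is visible of it).
- finder.tip_of(camera, thing): "location" ([column, row] as shares, 0 to 1, of the picture: columns of its width, rows of its height: a listed point, or the origin of a listed thing).
The state is a dict: "time": time; "joint_positions": joint angles; "joint_velocities": joint speeds; "effort": joint torques, N m; "eef_pos": TCP position; "eef_rot": TCP orientation; "contact_force": force on the tool from outside, world axes, zero at the start; "moment": the same for the moment, N m; "opening": opening from 0.0 (shut) to 1.0 (fully open); "gripper_force": force on a finger pad.
Only numpy, scipy, OpenCV 4.12 (cv2) and the standard library are available. Lean on these libraries where they do the work, as an engineer would, in place of code of your own. Each camera call takes 0.05 s, during which the arm holds its last target. There are 200 camera calls.

## Task

Count exactly three of the four blue-capped vials out of the sloping rack into the steel pot, each standing upright on the pot's floor, then put the lid on the pot so that it sits fully seated and level. Leave the fourth blue vial and the two white-capped ones standing in their places in the rack, and do not disturb the beaker, the tip box and the jar.

Things in the scene. Friction and masses are not known exactly. Their poses are not given: they have to be found in the camera images.
- blue_1: sample vial, amber body with a blue cap: a cylinder 30 mm in diameter and 46 mm tall (cap: the top 13 mm), about 35 g. Origin: centre of its underside; z along its axis to the cap. At the start it stands on the rack's sloping face, so its axis leans 30 degrees towards the rack's front.
- blue_2: sample vial, amber body with a blue cap: a cylinder 30 mm in diameter and 46 mm tall (cap: the top 13 mm), about 35 g. Origin: centre of its underside; z along its axis to the cap. At the start it stands on the rack's sloping face, so its axis leans 30 degrees towards the rack's front.
- blue_3: sample vial, amber body with a blue cap: a cylinder 30 mm in diameter and 46 mm tall (cap: the top 13 mm), about 35 g. Origin: centre of its underside; z along its axis to the cap. At the start it stands on the rack's sloping face, so its axis leans 30 degrees towards the rack's front.
- blue_4: sample vial, amber body with a blue cap: a cylinder 30 mm in diameter and 46 mm tall (cap: the top 13 mm), about 35 g. Origin: centre of its underside; z along its axis to the cap. At the start it stands on the rack's sloping face, so its axis leans 30 degrees towards the rack's front.
- white_1: sample vial, amber body with a white cap: a cylinder 30 mm in diameter and 46 mm tall (cap: the top 13 mm), about 35 g. Origin: centre of its underside; z along its axis to the cap. At the start it stands on the rack's sloping face, so its axis leans 30 degrees towards the rack's front. Not wanted: it stays.
- white_2: sample vial, amber body with a white cap: a cylinder 30 mm in diameter and 46 mm tall (cap: the top 13 mm), about 35 g. Origin: centre of its underside; z along its axis to the cap. At the start it stands on the rack's sloping face, so its axis leans 30 degrees towards the rack's front. Not wanted: it stays.
- rack: fixed white sloping rack on steel feet, 206 mm wide, its face 144 mm long and climbing towards the back at 30 degrees. Origin: on the bench under the face's centre; x to its back, y to its left, z up; the face's normal is (-0.5, 0, 0.866). Lower row: blue_1, blue_2, white_1, upper row: blue_3, blue_4, white_2, each row in any order.
- rack_face (a point): centre of the rack's face, 55 mm above the bench (axes as the rack). Ribs 12 mm high and 4 mm thick divide the face into 2 rows of 3 compartments about 63 mm square; each vial stands against the lower rib of its own. Vials in a row stand 61 to 73 mm apart centre to centre, the rows 66 mm apart along the slope.
- pot: loose open round steel pot, 0.6 kg, outer diameter 164 mm, inner 156 mm, 66 mm tall, floor 4 mm thick. Origin: centre of its underside, z up.
- lid: loose round steel lid, 0.22 kg, lying plug down on the bench. Underside up: a plug 144 mm in diameter, 8 mm high, chamfered, that goes inside the pot's mouth; a flange 170 mm in diameter, 4 mm thick, that rests on the rim; a stem 12 mm high; a knob (top at 46 mm). Origin: centre of the plug's underside; seated, it is 58 mm above the pot's origin.
- lid_knob (a point): centre of the lid's black knob, 26 mm in diameter and 22 mm high, 35 mm above the lid's origin
- beaker: bystander: empty glass beaker, about 68 mm across and 85 mm tall, origin at the centre of its underside
- tip_box: bystander: grey box with a blue cover, 80 x 120 x 63 mm, origin at the centre of its underside
- jar: bystander: closed amber jar, 60 mm across and 90 mm tall, origin at the centre of its underside
Things that resemble listed ones, but are neither listed nor needed, are in the scene too. What is shaped like the blue_4 but red or yellow is not meant.

How it is judged:
By the outcome, as a careful person would: the job done as asked, in the order asked, and still so for the second after the job is handed in, with the robot touching nothing.
It also fails if it takes over 72 s, if anything falls off the work surface, if the arm or the gripper's body presses on something with over 40 N, if the wrist force passes 120 N, or if a joint passes its speed limit or range.

## Working session

There is one attempt and no reset: what is moved stays moved. The work goes in short steps, each a Python script; the robot and the scene stay as the last script left them, time stands still between calls to the robot, and variables do not carry over. Pictures are saved under pics/ and viewed, at most 10 in all, crops included, and the job is handed in when it is done.

```bash
mkdir -p pics
python3 - <<'E'
from workcell import *
import cv2,numpy as np
for n in("top","side"):
    p,d=imaging.camera(n); cv2.imwrite(f"pics/{n}0.png",p[:,:,::-1]); np.savez(f"{n}0.npz",p=p,d=d)
    c=imaging.calibration(n); print(n,{k:np.round(v,3).tolist() for k,v in c.items()})
    for t in("blue_1","white_1","rack","pot","lid","beaker","tip_box","jar"):
        for r in finder.search_frame(n,t)[:6]: print(t,round(r["p"],2),(np.array(r["rect"])*[512,384,512,384]).round().tolist())
print(get_state()["time"])
E
```

```text
top {'fx': 457.275, 'fy': 457.275, 'cx': 259.466, 'cy': 191.793, 'R': [[0.029, -0.999, -0.023], [-0.996, -0.027, -0.09], [0.089, 0.025, -0.996]], 't': [0.077, 0.569, 1.353]}
blue_1 0.63 [221.0, 180.0, 233.0, 193.0]
blue_1 0.62 [254.0, 136.0, 268.0, 150.0]
blue_1 0.62 [198.0, 118.0, 218.0, 131.0]
blue_1 0.58 [206.0, 203.0, 216.0, 220.0]
blue_1 0.58 [218.0, 138.0, 237.0, 152.0]
blue_1 0.57 [219.0, 246.0, 231.0, 262.0]
white_1 0.71 [198.0, 183.0, 212.0, 201.0]
white_1 0.65 [162.0, 162.0, 249.0, 227.0]
white_1 0.6 [187.0, 212.0, 196.0, 228.0]
rack 0.75 [163.0, 164.0, 248.0, 229.0]
pot 0.9 [277.0, 172.0, 334.0, 228.0]
pot 0.24 [314.0, 115.0, 364.0, 152.0]
lid 0.83 [376.0, 197.0, 432.0, 253.0]
beaker 0.64 [288.0, 125.0, 312.0, 149.0]
tip_box 0.72 [314.0, 112.0, 366.0, 151.0]
jar 0.74 [108.0, 212.0, 134.0, 229.0]
side {'fx': 467.211, 'fy': 467.211, 'cx': 256.28, 'cy': 191.835, 'R': [[-0.965, 0.262, 0.015], [0.151, 0.6, -0.786], [-0.215, -0.756, -0.618]], 't': [0.524, -0.063, 1.502]}
blue_1 0.8 [254.0, 207.0, 275.0, 232.0]
blue_1 0.73 [331.0, 219.0, 342.0, 238.0]
blue_1 0.7 [184.0, 266.0, 207.0, 285.0]
blue_1 0.64 [289.0, 238.0, 304.0, 263.0]
blue_1 0.54 [276.0, 211.0, 293.0, 229.0]
blue_1 0.5 [304.0, 244.0, 325.0, 263.0]
white_1 0.79 [275.0, 225.0, 288.0, 247.0]
white_1 0.66 [304.0, 239.0, 322.0, 265.0]
rack 0.75 [235.0, 218.0, 331.0, 297.0]
rack 0.59 [224.0, 120.0, 272.0, 148.0]
pot 0.56 [225.0, 158.0, 286.0, 208.0]
lid 0.89 [225.0, 119.0, 270.0, 146.0]
beaker 0.86 [182.0, 172.0, 202.0, 210.0]
tip_box 0.67 [164.0, 153.0, 201.0, 193.0]
tip_box 0.45 [333.0, 292.0, 369.0, 344.0]
jar 0.83 [332.0, 292.0, 365.0, 344.0]
0.9
```

Run:
```python
import cv2
a=cv2.imread("pics/top0.png")[90:290,90:450]; cv2.imwrite("pics/t0c.png",cv2.resize(a,(800,444),interpolation=cv2.INTER_CUBIC))
a=cv2.imread("pics/side0.png")[100:360,130:390]; cv2.imwrite("pics/s0c.png",cv2.resize(a,(600,600),interpolation=cv2.INTER_CUBIC))
```

```text
(no output)
```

View pics/t0c.png

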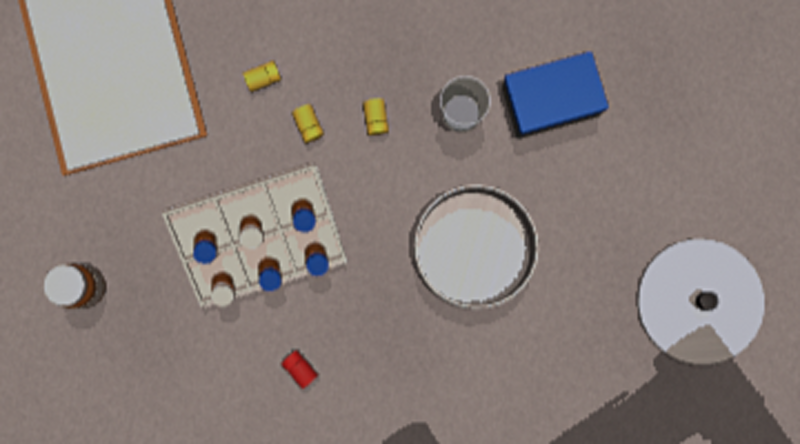

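View pics/s0c.png

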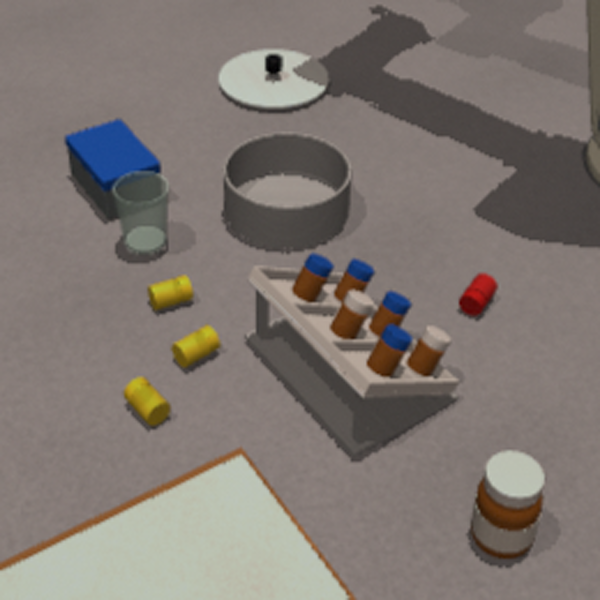

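The top view shows the rack at crop px (255,235). The upper row, left to right, is blue (205,248), white (250,235), blue (303,215). The lower row is white (222,293), blue (270,278), blue (317,262). The pot is at (475,247) and the lid knob at (707,300). I'll take the two lower blues and the upper-right blue.

```bash
cat > h.py <<'E'
from workcell import *
import numpy as np,cv2
def cloud(n,p=None,d=None):
    c=imaging.calibration(n)
    if d is None: p,d=imaging.camera(n)
    v,u=np.mgrid[:384,:512]
    X=np.stack([(u-c["cx"])*d/c["fx"],(v-c["cy"])*d/c["fy"],d],-1)
    W=(X-c["t"])@np.array(c["R"]); W[d==0]=np.nan
    return p,W
def caps(p,W,amin=20):
    h=cv2.cvtColor(p,cv2.COLOR_RGB2HSV)
    m=((abs(h[...,0].astype(int)-112)<14)&(h[...,1]>120)&(h[...,2]>40)&(W[...,2]>.045)).astype(np.uint8)
    k,l,s,c=cv2.connectedComponentsWithStats(m)
    return [(W[l==i],c[i],s[i,4]) for i in range(1,k) if s[i,4]>amin]
def circ(P):
    A=np.c_[2*P[:,:2],np.ones(len(P))]; s=np.linalg.lstsq(A,(P[:,:2]**2).sum(1),rcond=None)[0]
    return s[:2],np.sqrt(s[2]+s[:2]@s[:2])
E
python3 - <<'E'
from h import *
z=np.load("top0.npz"); p,W=cloud("top",z["p"],z["d"])
for P,c,a in caps(p,W): print("cap",c.round(),a,np.nanmedian(P,0).round(3),np.nanmax(P[:,2]).round(3))
def reg(r): q=W[r[1]:r[3],r[0]:r[2]].reshape(-1,3); return q[~np.isnan(q[:,0])]
q=reg([272,166,340,234]); P=q[(q[:,2]>.05)]; print("pot",circ(P),len(P),P[:,2].max(),((P.min(0)+P.max(0))/2).round(3))
q=reg([370,190,440,260]); P=q[q[:,2]>.035]; print("knob",P.mean(0),len(P)); P=q[(q[:,2]>.006)&(q[:,2]<.02)];print("lid",((P.min(0)+P.max(0))/2).round(3),P[:,2].max(),np.ptp(P,0))
# rack: face pixels: light, low saturation
r=[160,162,250,230]; q=W[r[1]:r[3],r[0]:r[2]].reshape(-1,3); pp=p[r[1]:r[3],r[0]:r[2]].reshape(-1,3).astype(int)
k=(pp.min(1)>140)&(np.ptp(pp,1)<60)&(q[:,2]>.015)&(q[:,2]<.1); P=q[k]
for _ in range(5):
    A=np.c_[P[:,:2],np.ones(len(P))]; s=np.linalg.lstsq(A,P[:,2],rcond=None)[0]; e=P[:,2]-A@s; P=P[abs(e)<max(.004,2*e.std())] if _<4 else P
print("plane",s,"slope",np.degrees(np.arctan(np.hypot(*s[:2]))),"yaw",np.degrees(np.arctan2(s[1],s[0])),len(P),e.std())
print("rackrect",cv2.minAreaRect((q[k,:2]).astype(np.float32)))
for r in([285,122,315,150],[312,110,368,152],[105,208,136,232]): 
    P=reg(r);P=P[P[:,2]>.02];print(((P.min(0)+P.max(0))/2).round(3),P.max(0).round(3))
E
```

```text
cap [340. 131.] 1126 [ 0.749 -0.141  0.063] 0.072
cap [ 20. 143.] 959 [0.689 0.805 0.065] 0.122
cap [226. 189.] 77 [0.565 0.186 0.104] 0.111
cap [182. 203.] 76 [0.521 0.312 0.104] 0.111
cap [232. 209.] 74 [0.51 0.17 0.07] 0.078
cap [211. 216.] 76 [0.489 0.231 0.07 ] 0.081
pot (array([ 0.54144142, -0.03833377]), np.float64(0.07932383281090151)) 297 0.07314908410109103 [ 0.542 -0.039  0.062]
knob [ 0.4791593  -0.3461186   0.04471437] 69
lid [ 0.481 -0.345  0.013] 0.019545872832233083 [0.20509336 0.20376372 0.01353538]
plane [ 0.54538447  0.19243139 -0.29360509] slope 30.0423974067717 yaw 19.434686634782867 1556 0.0026767492536458695
rackrect ((0.5395824909210205, 0.2499699592590332), (0.13421288132667542, 0.20714214444160461), 19.827983856201172)
[ 0.731 -0.019  0.055] [0.764 0.013 0.091]
[ 0.751 -0.141  0.046] [ 0.808 -0.073  0.072]
[0.474 0.493 0.059] [0.503 0.522 0.098]
```

```bash
cat >> h.py <<'E'
YAW=np.radians(19.3); c_,s_=np.cos(YAW),np.sin(YAW)
XR=np.array([c_,s_,0]);YR=np.array([-s_,c_,0]);N=-.5*XR+np.array([0,0,.8660254])
def ori(z,yref,phi):
    z=np.array(z,float);y=yref-z*(yref@z);y/=np.linalg.norm(y);x=np.cross(y,z)
    a=np.radians(phi); y2=np.cos(a)*y+np.sin(a)*x; return np.c_[np.cross(y2,z),y2,z]
E
python3 - <<'E'
from h import *
c=imaging.calibration("wrist"); s=get_state(); R=np.array(s["eef_rot"])
cp=-np.array(c["R"]).T@c["t"]; print("cam in tool",R.T@(cp-s["eef_pos"]), "axis",R.T@np.array(c["R"])[2], c["fx"])
T={"B_ur":[.565,.186,.107],"B_lr":[.51,.17,.073],"B_lm":[.489,.231,.073],"B_ul":[.521,.312,.107]}
for n,t in T.items():
    for phi in(45,-45,135,-135):
        o=ori(-N,YR,phi); g=np.array(t)-.010*N-.008*N
        qs=[solve_ik(g+k*N,o) for k in(.0,.05,.12)]
        print(n,phi,[None if q is None else np.round(q).astype(int).tolist() for q in qs])
for i,a in enumerate((60,180,300)):
  for f in(0,180):
    ar=np.radians(a); t=np.array([-np.sin(ar),np.cos(ar),0]); q=solve_ik(np.array([.5415+.032*np.cos(ar),-.0385+.032*np.sin(ar),.14]),ori([0,0,-1],t,f)); print(a,f,None if q is None else np.round(q))
print(solve_ik([.480,-.3455,.027],ori([0,0,-1],np.array([.707,.707,0]),0)))
E
```

```text
cam in tool [ 7.29593992e-02 -6.67144804e-05 -1.32182546e-01] axis [-2.88573060e-01 -8.26504438e-04  9.57457522e-01] 295.6947069333933
B_ur 45 [[30, 10, -46, 53, -7, -107], [37, 5, -40, 29, -19, -88], [41, -3, -36, 21, -31, -82]]
B_ur -45 [[30, 10, -46, 53, -7, 163], None, [41, -3, -36, 21, -31, -172]]
B_ur 135 [[30, 10, -46, 53, -7, -17], [37, 5, -40, 29, -19, 2], [41, -3, -36, 21, -31, 8]]
B_ur -135 [[30, 10, -46, 53, -7, 73], [37, 5, -40, 29, -19, 92], [41, -3, -36, 21, -31, 98]]
B_lr 45 [None, [31, 1, -56, 60, -7, -115], [44, -8, -48, 29, -26, -93]]
B_lr -45 [None, [31, 1, -56, 60, -7, 155], None]
B_lr 135 [None, [31, 1, -56, 60, -7, -25], [44, -8, -48, 29, -26, -3]]
B_lr -135 [None, [31, 1, -56, 60, -7, 65], [44, -8, -48, 29, -26, 87]]
B_lm 45 [None, [36, 1, -57, 72, -9, -132], [53, -8, -50, 37, -27, -108]]
B_lm -45 [None, [36, 1, -57, 72, -9, 138], [53, -8, -50, 37, -27, 162]]
B_lm 135 [None, [36, 1, -57, 72, -9, -42], [53, -8, -50, 37, -27, -18]]
B_lm -135 [None, [36, 1, -57, 72, -9, 48], [53, -8, -50, 37, -27, 72]]
B_ul 45 [[42, 12, -46, 70, -12, -135], [51, 6, -42, 46, -21, -117], [57, -1, -37, 34, -34, -108]]
B_ul -45 [[42, 12, -46, 70, -12, 135], [51, 6, -42, 46, -21, 153], [57, -1, -37, 34, -34, 162]]
B_ul 135 [[42, 12, -46, 70, -12, -45], [51, 6, -42, 46, -21, -27], [57, -1, -37, 34, -34, -18]]
B_ul -135 [[42, 12, -46, 70, -12, 45], [51, 6, -42, 46, -21, 63], [57, -1, -37, 34, -34, 72]]
60 0 [ 15.  18.  -4.   0. -68. -45.]
60 180 [ 15.  18.  -4.   0. -68. 135.]
180 0 [ 13.  13. -11.   0. -66.  77.]
180 180 [  13.   13.  -11.    0.  -66. -103.]
300 0 [   9.   19.   -3.    0.  -68. -159.]
300 180 [  9.  19.  -3.   0. -68.  21.]
[ -20.61250303   27.82811657   -7.29285024    0.          -54.87903319
 -114.38749697]
```

```bash
cat >> h.py <<'E'
def gori(n,yref,phi,dl):
    "tool frame for a vial with axis n: closes along yref turned by phi, leaning dl deg about the closing line"
    o=ori(-n,yref,phi); a=np.radians(dl); z=np.cos(a)*o[:,2]+np.sin(a)*o[:,0]
    return np.c_[np.cross(o[:,1],z),o[:,1],z]
def tcp(g,o): return np.array(g)+.008*o[:,2]   # TCP for a grasp point
E
python3 - <<'E'
from h import *
T={"B_lr":[.51,.17,.073],"B_lm":[.489,.231,.073],"B_ur":[.565,.186,.107],"B_ul":[.521,.312,.107]}
for n,t in T.items():
  for phi in(30,45,60,90,120,135,150,180,0,-30,-45,-60):
    out=[]
    for dl in(-30,-25,-20,-15,-10,-5,0,5,10,15,20,25,30):
        o=gori(N,YR,phi,dl); g=np.array(t)-.010*N
        qs=[solve_ik(tcp(g,o)+k*N,o) for k in(.0,.03,.06,.1)]
        if all(q is not None for q in qs): out.append((dl,int(max(q[4] for q in qs)),int(qs[0][5]),round(np.degrees(np.arccos(-o[2,2])))))
    print(n,phi,out)
E
```

```text
B_lr 30 [(-30, -27, 58, 58), (-25, -12, 42, 53), (5, -6, -138, 26), (10, -19, -114, 22), (15, -28, -108, 18), (20, -36, -104, 16), (25, -44, -102, 15), (30, -51, -100, 15)]
B_lr 45 [(-30, -36, 54, 55), (-25, -26, 41, 51), (-20, -14, 21, 46), (10, -17, -113, 24), (15, -26, -106, 22), (20, -33, -103, 21), (25, -41, -101, 21), (30, -47, -100, 22)]
B_lr 60 [(-30, -40, 52, 51), (-25, -32, 42, 47), (-20, -24, 26, 43), (-15, -14, 3, 39), (10, -14, -114, 26), (15, -23, -107, 26), (20, -30, -104, 26), (25, -37, -102, 27), (30, -44, -101, 29)]
B_lr 90 [(-30, -47, 54, 41), (-25, -39, 47, 38), (-20, -32, 37, 36), (-15, -24, 23, 33), (-10, -14, 1, 31), (20, -26, -109, 36), (25, -33, -108, 38), (30, -39, -108, 41)]
B_lr 120 [(-30, -52, 59, 29), (-25, -45, 55, 27), (-20, -38, 48, 26), (-15, -30, 39, 26), (-10, -20, 24, 26), (-5, -6, -10, 28)]
B_lr 135 [(-30, -55, 63, 22), (-25, -47, 59, 21), (-20, -40, 54, 21), (-15, -31, 46, 22), (-10, -22, 34, 24), (-5, -9, 5, 27)]
B_lr 150 [(-30, -56, 66, 15), (-25, -49, 63, 15), (-20, -41, 59, 16), (-15, -32, 53, 18), (-10, -23, 42, 22), (-5, -10, 17, 26)]
B_lr
[... 5802 characters left out ...]
41, 52, 15), (-10, -32, 43, 20), (-5, -23, 30, 25), (0, -11, 0, 30)]
B_ul 0 [(5, -23, -149, 25), (10, -32, -136, 20), (15, -41, -127, 15), (20, -49, -122, 10), (25, -56, -118, 5), (30, -64, -116, 0)]
B_ul -30 [(10, -29, -157, 22), (15, -37, -145, 18), (20, -44, -137, 16), (25, -52, -131, 15), (30, -59, -127, 15)]
B_ul -45 [(0, -11, 135, 30), (10, -26, -169, 24), (15, -33, -155, 22), (20, -41, -145, 21), (25, -48, -138, 21), (30, -55, -133, 22)]
B_ul -60 [(-30, -46, 82, 51), (-25, -40, 84, 47), (-20, -33, 87, 43), (-15, -26, 91, 39), (-10, -20, 96, 36), (-5, -14, 103, 33), (0, -11, 120, 30), (5, -15, 150, 28), (15, -29, -166, 26), (20, -36, -154, 26), (25, -43, -145, 27), (30, -49, -138, 29)]
```

Run:
```python
from h import *
o=gori(N,YR,135,-10); g=np.array([.55,.20,.097])
robot.reach(tcp(g,o)+.14*N,o); print(get_state()["time"])
p,W=cloud("wrist"); cv2.imwrite("pics/w1.png",p[:,:,::-1]); np.savez("w1.npz",p=p,W=W)
for P,c,a in caps(p,W,150):
    P=P[~np.isnan(P[:,0])]; h=P@N; hm=np.percentile(h,97); t=P[h>hm-.003]
    q=np.c_[t@XR,t@YR,t@N]; uv=np.c_[t@np.cross(YR,N),t@YR].astype(np.float32); (cc,r)=cv2.minEnclosingCircle(uv)
    ctr=np.cross(YR,N)*cc[0]+YR*cc[1]+N*np.median(t@N); print(c.round(),a,len(t),"r",round(r,4),"top",ctr.round(4),"hN",round(np.median(t@N),4))
pl=[];pp=p.astype(int);k=(pp.min(2)>130)&(np.ptp(pp,axis=2)<60)&(W[...,2]>.015)&(W[...,2]<.1); P=W[k]
for i in range(6):
    A=np.c_[P[:,:2],np.ones(len(P))]; s=np.linalg.lstsq(A,P[:,2],rcond=None)[0]; e=P[:,2]-A@s; P=P[e<max(.002,1.5*e.std())]
print("slope",np.degrees(np.arctan(np.hypot(*s[:2]))),"yaw",np.degrees(np.arctan2(s[1],s[0])),"faceN",np.median(P@N))
```

```text
3.5583
[261. 144.] 914 840 r 0.0147 top [0.5617 0.185  0.1031] hN -0.2063
[307. 194.] 802 673 r 0.0146 top [0.507  0.1688 0.0703] hN -0.2063
[166. 234.] 681 538 r 0.0565 top [0.5397 0.2761 0.1085] hN -0.2063
[258. 234.] 669 531 r 0.0145 top [0.4857 0.2301 0.0704] hN -0.2063
slope 29.986664255344134 yaw 19.291444195601624 faceN -0.25229776596725023
```

View pics/w1.png

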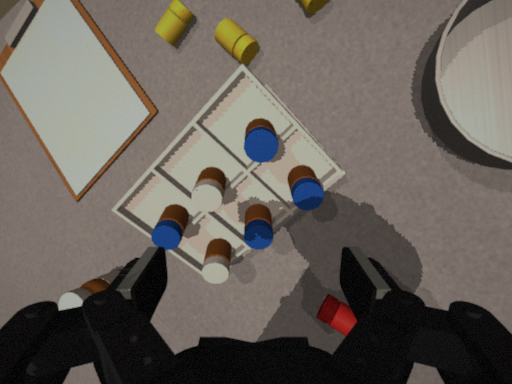

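The wrist view shows all the caps cleanly, with blues at px (261,144), (307,194), (258,234) and (166,234). The cap tops are 46 mm above the fitted face, which matches the given size. I'll pick the upper-right vial first.

```bash
cat >> h.py <<'E'
POT=np.array([.5415,-.0385]); Z=np.array([0,0,1.])
def pick(top):
    o=gori(N,YR,135,-10); p=tcp(np.array(top)-.010*N,o)
    robot.reach(p+.07*N,o); robot.line_to(p,feed=.07); robot.close(30)
    s=get_state(); print("closed",s["opening"],s["gripper_force"],s["time"])
    robot.line_to(p+.03*N,feed=.06); robot.line_to(p+.10*N,feed=.12)
def place_pose(a,f,r=.030):
    t=np.array([-np.sin(a),np.cos(a),0]); o=gori(Z,t,f,-10)
    return tcp([POT[0]+r*np.cos(a),POT[1]+r*np.sin(a),.040],o),o
def place(a,f):
    p,o=place_pose(np.radians(a),f)
    robot.reach(p+.13*Z,o); robot.line_to(p+.012*Z,feed=.15); hit=robot.line_to(p-.002*Z,feed=.02,threshold=3)
    print("placed",hit,get_state()["eef_pos"][2]-p[2],get_state()["opening"])
    robot.release(); robot.line_to(p+.10*Z,feed=.15); print(get_state()["time"])
E
python3 - <<'E'
from h import *
z=np.load("w1.npz")
for P,c,a in caps(z["p"],z["W"],150):
    P=P[abs(P@N+.2063)<.003]; U=np.cross(YR,N); uv=np.c_[P@U,P@YR]; m=np.median(uv,0); uv=uv[np.linalg.norm(uv-m,axis=1)<.02]; cc,r=cv2.minEnclosingCircle(uv.astype(np.float32)); print((U*cc[0]+YR*cc[1]-.2063*N).round(4),r)
for a in range(0,360,30):
  for f in(0,180):
    p,o=place_pose(np.radians(a),f); q=[solve_ik(p+k*Z,o) for k in(0,.13)]; print(a,f,[None if x is None else np.round(x).tolist() for x in q][1:])
pick([.5617,.185,.1031])
E
```

```text
[0.5617 0.185  0.1032] 0.014649655669927597
[0.5071 0.1688 0.0703] 0.014641259796917439
[0.5167 0.3114 0.1028] 0.014808637090027332
[0.4857 0.2301 0.0704] 0.01453911792486906
0 0 [[13.0, 13.0, -10.0, 3.0, -58.0, -104.0]]
0 180 [[11.0, 26.0, 11.0, -2.0, -85.0, 80.0]]
30 0 [[11.0, 14.0, -6.0, -4.0, -61.0, -70.0]]
30 180 [[15.0, 24.0, 7.0, 3.0, -82.0, 104.0]]
60 0 [[10.0, 15.0, -3.0, -8.0, -66.0, -37.0]]
60 180 [[19.0, 21.0, 0.0, 7.0, -77.0, 129.0]]
90 0 [[9.0, 16.0, 0.0, -10.0, -72.0, -6.0]]
90 180 [[22.0, 16.0, -8.0, 10.0, -70.0, 155.0]]
120 0 [[9.0, 18.0, 2.0, -10.0, -78.0, 23.0]]
120 180 [None]
150 0 [[10.0, 19.0, 2.0, -7.0, -81.0, 51.0]]
150 180 [[20.0, 8.0, -19.0, 9.0, -57.0, -144.0]]
180 0 [[12.0, 19.0, 1.0, -2.0, -81.0, 79.0]]
180 180 [[15.0, 6.0, -18.0, 3.0, -56.0, -107.0]]
210 0 [[13.0, 19.0, -2.0, 3.0, -79.0, 106.0]]
210 180 [[9.0, 8.0, -13.0, -4.0, -60.0, -67.0]]
240 0 [[15.0, 18.0, -5.0, 7.0, -74.0, 133.0]]
240 180 [[4.0, 13.0, -6.0, -9.0, -66.0, -31.0]]
270 0 [[15.0, 16.0, -8.0, 10.0, -69.0, 161.0]]
270 180 [[3.0, 18.0, 2.0, -10.0, -74.0, 0.0]]
300 0 [[15.0, 14.0, -11.0, 11.0, -63.0, -170.0]]
300 180 [[4.0, 22.0, 8.0, -9.0, -80.0, 28.0]]
330 0 [[15.0, 13.0, -11.0, 8.0, -58.0, -138.0]]
330 180 [[7.0, 25.0, 11.0, -6.0, -84.0, 54.0]]
closed 0.3389932103130653 29.593925178050995 5.725
```

Run:
```python
from h import *
place(330,180)
p,W=cloud("wrist"); cv2.imwrite("pics/w2.png",p[:,:,::-1])
```

```text
placed True 0.0006502214548658736 0.33999956338006554
10.9333
```

View pics/w2.png

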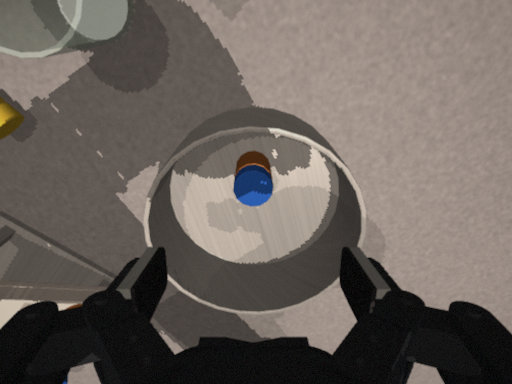

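The first vial stands upright in the pot (cap at px (253,185)), and contact came at the expected floor height. Next come the other two.

Run:
```python
from h import *
pick([.5167,.3114,.1028]); place(90,0)
pick([.5071,.1688,.0703]); place(210,0)
p,W=cloud("wrist"); cv2.imwrite("pics/w3.png",p[:,:,::-1])
```

```text
closed 0.33625515935591177 29.504398852586746 14.05
placed True 0.0006558919782358175 0.33467237773357544
19.5333
closed 0.3417494121346718 29.418123811483383 21.9833
placed True 0.0007022291605123104 0.33830867877706955
27.4833
```

View pics/w3.png

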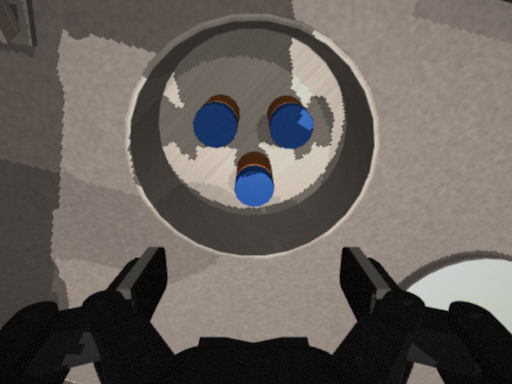

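All three vials stand upright in the pot (caps at px (215,125), (290,125) and (254,187)). Now the lid: I'll refine the pot and knob centres from close up.

Run:
```python
from h import *
def ring(P,r0):
    for _ in range(6):
        c,r=circ(P); e=np.linalg.norm(P[:,:2]-c,axis=1)-r; P=P[abs(e)<max(.004,1.5*e.std())]
    return c.round(4),r.round(4),len(P),np.median(P[:,2]).round(4)
p,W=cloud("wrist"); Q=W.reshape(-1,3); P=Q[(Q[:,2]>.0625)&(Q[:,2]<.07)&(np.linalg.norm(Q[:,:2]-POT,axis=1)<.095)&(np.linalg.norm(Q[:,:2]-POT,axis=1)>.065)]
print("pot",ring(P,.08))
for a in range(0,360,45):
    o=ori([0,0,-1],np.array([0,1.,0]),a); q=[solve_ik(x,o) for x in([.48,-.3455,.027],[.48,-.3455,.2],[*POT,.2],[*POT,.085])]; print(a,[None if x is None else int(x[5]) for x in q])
o=ori([0,0,-1],np.array([0,1.,0]),0)
robot.reach([.48,-.3455,.16],o)
p,W=cloud("wrist"); cv2.imwrite("pics/w4.png",p[:,:,::-1]); Q=W.reshape(-1,3); d=np.linalg.norm(Q[:,:2]-[.48,-.3455],axis=1)
P=Q[(Q[:,2]>.042)&(Q[:,2]<.052)&(d<.03)]; print("knob",cv2.minEnclosingCircle(P[:,:2].astype(np.float32)),P[:,2].mean(),len(P))
P=Q[(Q[:,2]>.008)&(Q[:,2]<.016)&(d<.1)]; print("lid",cv2.minEnclosingCircle(P[:,:2].astype(np.float32)),len(P)); print(get_state()["time"])
```

```text
pot (array([ 0.5398, -0.0387]), np.float64(0.079), 6206, np.float64(0.0663))
0 [-69, -69, -102, -102]
45 [-24, -24, -57, -57]
90 [20, 20, -12, -12]
135 [65, 65, 32, 32]
180 [110, 110, 77, 77]
225 [155, 155, 122, 122]
270 [-159, -159, 167, 167]
315 [-114, -114, -147, -147]
knob ((0.4772931933403015, -0.3475148379802704), 0.012976621277630329) 0.0464986455216349 668
lid ((0.4777194559574127, -0.34742140769958496), 0.08525017648935318) 22385
30.2167
```

View pics/w4.png

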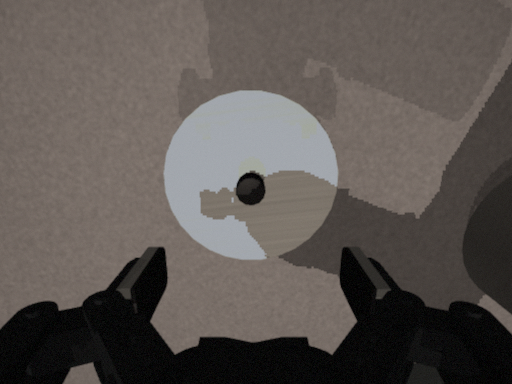

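The lid is clear, with its knob at px (250,188). The measured knob radius of 13 mm and height of 46.5 mm match the given sizes.

Run:
```python
from h import *
K=np.array([.4773,-.3475]); C=np.array([.5403,-.0387]); o=ori([0,0,-1],np.array([0,1.,0]),0)
robot.line_to([*K,.06],o,feed=.12); robot.line_to([*K,.0275],feed=.06); robot.close(90)
print(get_state()["opening"],get_state()["gripper_force"])
robot.line_to([*K,.06],feed=.06); robot.line_to([*K,.17],feed=.15); f0=get_state()["contact_force"]; print(f0)
robot.reach([*C,.17],o); robot.line_to([*C,.105],feed=.1); robot.hold(.3)
hit=robot.line_to([*C,.0835],feed=.02,threshold=6); s=get_state(); print(hit,s["eef_pos"],np.round(s["contact_force"],2),np.round(s["moment"],3),s["time"])
```

```text
0.279385505258731 87.97118425369263
[-0.61858762  0.48195795 -2.50856774]
True [ 0.54016794 -0.03871695  0.08601799] [0.   1.2  4.46] [ 0.059 -0.012 -0.033] 37.2417
```

Run:
```python
from h import *
C=np.array([.5403,-.0387])
robot.release(); robot.line_to([*C,.19],feed=.15)
p,W=cloud("wrist"); Q=W.reshape(-1,3); d=np.linalg.norm(Q[:,:2]-C,axis=1)
P=Q[(Q[:,2]>.055)&(Q[:,2]<.085)&(d<.08)&(d>.025)]; A=np.c_[P[:,:2]-C,np.ones(len(P))]; s=np.linalg.lstsq(A,P[:,2],rcond=None)[0]; print("tilt deg",np.degrees(np.hypot(*s[:2])),"flange z",s[2],"want .070")
P=Q[(Q[:,2]>.066)&(d<.1)]; print(cv2.minEnclosingCircle(P[:,:2].astype(np.float32)))
robot.reach([.40,-.30,.25],ori([0,0,-1],np.array([0,1.,0]),0))
a,W=cloud("top"); b,_=cloud("side")
for r in([285,122,315,150],[312,110,368,152],[105,208,136,232]):
    P=W[r[1]:r[3],r[0]:r[2]].reshape(-1,3);P=P[P[:,2]>.02];print(((P.min(0)+P.max(0))/2).round(3))
a=cv2.resize(a[90:290,90:450],(600,333)); b=cv2.resize(b[100:360,130:390],(600,600))[:,:]
b=cv2.resize(b,(267,267)); im=np.zeros((600,600,3),np.uint8); im[:333]=a; im[333:,:267]=b; cv2.imwrite("pics/f.png",im[:,:,::-1]); print(get_state()["time"])
```

```text
tilt deg 0.07062407122277851 flange z 0.07072655620230743 want .070
((0.5403096079826355, -0.03848155587911606), 0.08523357659578323)
[ 0.731 -0.019  0.056]
[ 0.751 -0.141  0.046]
[0.474 0.493 0.06 ]
40.025
```

View pics/f.png

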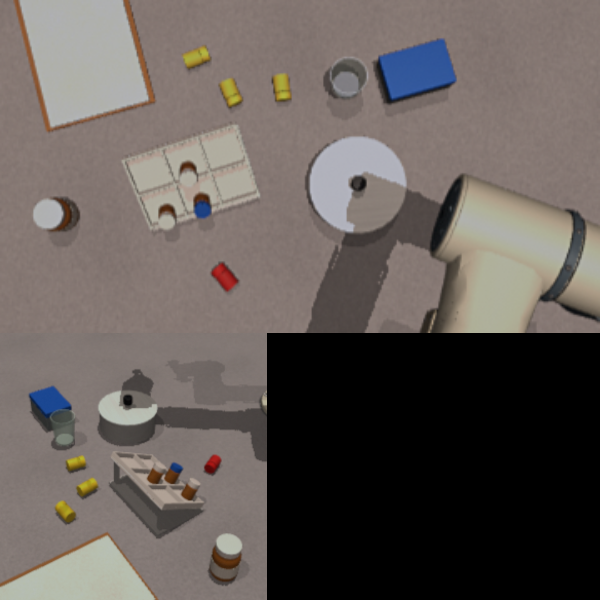

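The lid sits level on the pot (px (358,184)). One blue vial (202,205) and the two white ones (188,175) and (167,217) are still standing in the rack, and the beaker, tip box and jar haven't moved.

```bash
python3 -c "
from workcell import *
print(job_done())"
```

```text
the job is handed in; nothing more can be done
None
```

Job handed in at about 40 s: three blue vials stand upright in the pot with the lid seated level (0.07° tilt), the fourth blue and both white vials are still in the rack, and the beaker, tip box and jar haven't moved.

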